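Wedge up the sagging leaf and bolt it

ROBOT

A 6-joint arm with a two-finger parallel gripper is mounted at the origin on the work surface. World frame = base frame: x ahead of the robot, y to its left, z up, the work surface at z = 0. Lengths are in m, angles in degrees, forces in N, time in s.
With the tool pointing down it reaches from about 0.375 to 0.925 m from the base axis. Payload 5.7 kg.
Tool frame: the origin (TCP) lies on the mounting face of the last link; the fingertips stand 182 mm ahead of it and the grasp point (between the pads) lies env.pinch_z ahead of it (env.pinch_z is the distance from the TCP to the grasp point, in m); z points along the fingers, y is the direction in which the jaws open and shut (so a half turn about z gives the same grasp; the last joint's range is limited). The gripper opens to 88 mm and grips with 3 to 60 N. Pads are 20 mm wide; open, the fingers measure 115 mm over their backs; the gripper's body (75 mm by 178 mm) begins 61 mm behind the grasp point.
Start: joints at [-75.292, 20.558, 86.54, -0, 72.909, -6.595], TCP at [0.218, -0.559, 0.405] pointing down, gripper open.
Joint ranges: [-170.27, 170.27], [-57.76, 135], [12.27, 136.19], [-55.21, 235.2], [11.17, 155.16], [-170.74, 170.74]. Speed limits (degrees/s): [136.94, 136.94, 180, 180, 180, 180].

INTERFACE

Orientations are given as [roll, pitch, yaw] about the fixed x, y, z axes, in that order (R = Rz(yaw) Ry(pitch) Rx(roll)).
In Python, from cell import env, get_image gives the robot as it stands.
- The arm moves only by the tool jog_arm, never from a script. Its argument "moves" is a list of rows, each an object of numbers: "tx", "ty", "tz": the shift along the world's x, y, z in m; "rx", "ry", "rz": the turn, a rotation vector about the world's x, y, z in rad; "jaw": the closure, from -1 (fully open) to 1 (shut). In form: [{"tx": .., "ty": .., "tz": .., "rx": .., "ry": .., "rz": .., "jaw": ..}, ...]. A call has 1 to 12 rows; each row is the pose to reach, as a shift and turn from the pose commanded when the call began; what a row does not reach only later rows make up. A row lasts 1/8 s, in which the tool goes at most 62.5 mm and 10.7 degrees, less where a joint would pass 70% of its speed; a pose out of reach is approached as far as the arm can. A call with a gripper value outside its range is refused whole. The fingers move at their own pace and stop on an object; "force" is the grip in N (left out, the last holds). Time passes only in rows, so rows that repeat a pose let the fingers close. It gives the time, the measured TCP pose, the force and the opening at its end, in the units of the state.
- env.read_state(): the state, without advancing time (a new reading comes with each control period).
- get_image(name): name is "side" or "top"; returns a dict with "pixels" (420x560x3 uint8, red, green, blue), "fx", "fy", "cx", "cy" (pixels), "k1" (the pictures are not rectified: a ray, as slopes to the right and down, at radius r is drawn at 1 + k1 r^2 times it, then the intrinsics apply), "R" (3x3) and "t" (3): a world point X has camera coordinates R X + t. Camera axes: x right, y down, z forward; pixel columns grow to the right and rows downward; lengths in m; the calibration is good to about 2 mm. A picture is of the moment at which its call begins. There is no depth.
- env.hand_in(): hands the job in, once; it reports no verdict.
The state is a dict: "time": time; "joints": joint angles; "joint_vel": joint speeds; "joint_torque": joint torques, N m; "position": TCP position; "tcp_rot": TCP orientation; "ft_force": force on the tool from outside, world axes, zero at the start; "moment": the same for the moment, N m; "opening": finger opening in m.
Only numpy, scipy, OpenCV 4.12 (cv2) and the standard library are available. Lean on these libraries where they do the work, as an engineer would, in place of code of your own. Each camera call takes 0.05 s, during which the arm holds its last target.

TASK

The drop leaf of the green sorting board has sagged, so its bolt no longer meets the keeper. First push the wooden wedge, thin end first, under the leaf's front edge near its free end until the leaf is level and the wedge stays jammed there by itself; then stand the bolt's handle up out of its parking notch, slide the bolt fully across through the keeper, and turn the handle right down into the notch at that end. Leave the wedge jammed in place and leave the bearing, bin and carton where they are.

Things in the scene. Friction and masses are not known exactly. Their poses are not given: they have to be found in the camera images.
- board: Green steel sorting board fixed on the bench, 510 x 200 mm, its top 39 mm above the bench. Origin: on the bench straight below the front edge (facing the robot), at the gap between fixed deck and drop leaf. x points away from the robot (depth 0 to 200 mm), y along the front edge: fixed deck y -210 to -3 mm, leaf y +3 to +247 mm. z up. Local positions below are in this frame.
- park_notch (a point): On the bolt's axis at the parking notch (local x 95, y -95, z 53 mm). The bolt lies along y on the deck between two steel cheeks, y -125 to -15 mm, outer faces at x 83 and 107 mm, tops at z 67 mm, bridged at both ends by straps (12 mm long, top z 68 mm). The robot-side cheek has two 14 mm wide notches; only there can the handle be laid down.
- lock_notch (a point): On the bolt's axis at the locking notch, the one nearer the leaf (local x 95, y -50, z 53 mm), reached when the bolt is fully across.
- leaf (a joint): Drop leaf, 200 x 244 mm, 15 mm thick, 1 kg, hinged along x at its far end (y +250 mm, z 31.5 mm). Value in rad: 0 = level (it stops there against a steel lip), negative = free end sagging; it starts at -0.04, its lower rest, with the free end about 10 mm low. It falls back if not held up. While it sags the keeper blocks the bolt.
- leaf_edge (a point): Point on the lower front edge of the leaf, 50 mm from the gap (local x 0, y +50 mm): where the wedge goes under. 24 mm above the bench when the leaf is level, 16 mm at the start.
- keeper (a point): Centre of the opening of the steel staple (keeper) on top of the leaf, 20 mm beyond the gap, opening 16 mm wide and 22 mm high; the staple's top is 31 mm above the leaf. The bolt has to pass through it.
- wedge: Loose plain wooden wedge lying on the bench in front of the board, 90 mm long, 40 mm wide, 80 g; 8 mm high at its thin end, rising evenly to 30 mm at its upright heel. Origin: centre of its underside. Its x points to the thin end, z up. Raising the leaf takes a push of 6 to 13 N on the heel, up to 20 N is fine; jammed, its heel stands about 25 mm out from the front edge. Friction holds it.
- bolt (a joint): Travel of the bolt in m along the board's +y: 0 = drawn back, 0.045 = fully across. Steel rod of 12 mm, about 2 N of friction. It cannot slide unless the handle stands up, nor pass the keeper unless the leaf is level.
- handle (a joint): Angle in rad of the handle about the bolt's axis: 0 = straight up, positive = leaning over towards the robot (board's -x), 1.4 = right down in a notch (the end stop). Starts leaning in the parking notch (0.45 to 0.8). It stays where it is left (1 N of friction at the knob) and cannot lean the other way. Push the knob along its arc: a straight level push can bind on the finger.
- knob (a point): Centre of the 18 mm ball knob at the end of the handle, a steel pin of 8 mm; the knob's centre is 55 mm from the bolt's axis. With the handle up it is at local x 95 mm, z 108 mm, y = -95 mm plus the bolt's travel.
- bearing: Bystander: steel bearing ring, 62 mm across, 16 mm high, lying on the fixed deck behind the bolt. Origin: centre of its underside.
- bin: Bystander: grey open parts bin, 150 x 100 x 70 mm, on the bench to the right of the board. Origin: centre of its underside.
- carton: Bystander: cardboard carton, 70 x 70 x 45 mm, on the bench to the right of the board's front edge. Origin: centre of its underside.

How it is judged (in metres and radians):
On the way, in this order (a step that is already met when the one before it is completed fails the run):
1. the leaf is level, held up by the wedge alone, with the robot off the leaf and the wedge, before the bolt goes across (value of joint leaf above -0.006 rad and contact force between wedge and leaf above 2 N and x of wedge in the frame of board between -0.05 and 0.06 m and y of wedge in the frame of board between -0.03 and 0.14 m and value of joint bolt below 0.03 m and contact force between each of the fingers, the arm and leaf below 0.3 N and contact force between the fingers and wedge below 0.3 N), for 0.3 s.
2. the bolt is slid fully across through the keeper (value of joint bolt above 0.04 m), for 0.2 s.
At the end, for the whole second after the job is handed in: Leaf level (above -0.008 rad), the wedge at rest under its front edge (origin within 50 mm before to 60 mm behind the edge, at most 140 mm along from the gap) and pressed by it with over 2 N, bolt across (over 40 of 45 mm), handle down in the locking notch (over 1.2 of 1.4 rad) (value of joint leaf above -0.008 rad and contact force between wedge and leaf above 2 N and x of wedge in the frame of board between -0.05 and 0.06 m and y of wedge in the frame of board between -0.03 and 0.14 m and value of joint bolt above 0.04 m and value of joint handle above 1.2 rad and linear speed of wedge below 0.01 m/s); the robot touches nothing.
It fails at once if the bearing is shifted by more than 30 mm (distance of bearing from where it was at the start of the episode above 0.03 m).
It fails at once if the bin is shifted by more than 30 mm (distance of bin from where it was at the start of the episode above 0.03 m).
It fails at once if the carton is shifted by more than 30 mm (distance of carton from where it was at the start of the episode above 0.03 m).
It also fails if it takes over 72 s, if anything falls off the work surface, if the arm or the gripper's body presses on something with over 40 N, if the wrist force passes 120 N, or if a joint passes its speed limit or range.

## Working session

There is one attempt and no reset: what is moved stays moved. The work goes in short steps, Python scripts to look and compute and a tool call to move; the robot and the scene stay as the last step left them, time stands still between calls to the robot, and variables do not carry over. Pictures are saved under pics/ and viewed, and the job is handed in when it is done.

Besides the shell and the picture viewer there is one more tool, called after "Emit:" by a JSON object that holds its "op" and its "data". jog_arm: Moves the arm, as the interface text tells. Its arguments: {"type":"object","properties":{"moves":{"type":"array"},"force":{"type":"number"}},"required":["moves"]}

```bash
ls; mkdir -p pics; python3 - <<'E'
from cell import env,get_image
import cv2
print(env.read_state(), env.pinch_z)
for n in("side","top"):
    d=get_image(n); cv2.imwrite(f"pics/{n}0.png",d["pixels"][:,:,::-1])
    print(n,{k:v for k,v in d.items() if k!="pixels"})
E
```

```text
pics
{'time': 0.0, 'joints': array([-7.52920782e+01,  2.05988665e+01,  8.65982063e+01, -2.32841851e-04,
        7.29087472e+01, -6.59479720e+00]), 'joint_vel': array([ 0.00186621, -0.05406284,  0.00115843, -0.05871196,  0.06694978,
        0.05708668]), 'joint_torque': array([ 3.33254129e-04, -5.15369046e+01, -2.70725030e+01,  6.78376621e-02,
        3.49053147e-02, -1.71994839e-04]), 'position': array([ 0.21787806, -0.55866166,  0.4038048 ]), 'tcp_rot': array([-1.79894855e+02, -1.19321397e-02,  2.13027767e+01]), 'ft_force': array([ 0.49685575,  0.7852817 , -0.8218385 ]), 'moment': array([-0.01541834,  0.01575657, -0.09847899]), 'opening': 0.0877989493254203} 0.1633
side {'fx': 541.169766939286, 'fy': 541.169766939286, 'cx': 279.37841405859473, 'cy': 207.7730789449074, 'k1': -0.09039100619057658, 'R': array([[-0.90931442, -0.41592335, -0.01245188],
       [-0.26440934,  0.60065496, -0.75452059],
       [ 0.32130202, -0.68280406, -0.65615823]]), 't': array([0.55379829, 0.20843101, 1.02574979])}
top {'fx': 438.82126736589845, 'fy': 438.82126736589845, 'cx': 279.13499466059596, 'cy': 207.335543415545, 'k1': -0.12304845570914988, 'R': array([[-0.02476441, -0.99945892,  0.02164692],
       [-0.9948686 ,  0.0225143 , -0.09863856],
       [ 0.09809782, -0.02397857, -0.99488786]]), 't': array([0.03350265, 0.61540254, 0.84681312])}
```

View pics/side0.png

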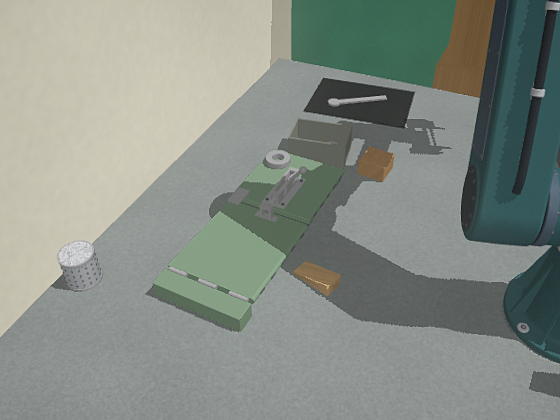

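View pics/top0.png

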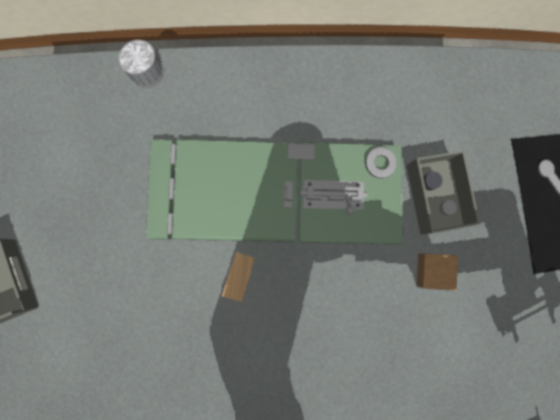

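```bash
cat > h.py <<'E'
import numpy as np, cv2
from cell import env,get_image
def ray(d,u,v):
    K=np.array([[d["fx"],0,d["cx"]],[0,d["fy"],d["cy"]],[0,0,1.]])
    p=cv2.undistortPoints(np.array([[[u,v]]],float),K,np.array([d["k1"],0,0,0.]))[0,0]
    R=np.array(d["R"]);t=np.array(d["t"])
    return -R.T@t, R.T@np.array([p[0],p[1],1])
def onz(d,u,v,z):
    c,r=ray(d,u,v); return c+r*(z-c[2])/r[2]
def proj(d,X):
    K=np.array([[d["fx"],0,d["cx"]],[0,d["fy"],d["cy"]],[0,0,1.]])
    R=np.array(d["R"]);t=np.array(d["t"])
    return cv2.projectPoints(np.array([X],float),cv2.Rodrigues(R)[0],t,K,np.array([d["k1"],0,0,0.]))[0][0,0]
def tri(d1,p1,d2,p2):
    c1,r1=ray(d1,*p1);c2,r2=ray(d2,*p2)
    s=np.linalg.lstsq(np.array([r1,-r2]).T,c2-c1,rcond=None)[0]
    a=c1+s[0]*r1;b=c2+s[1]*r2
    return (a+b)/2,np.linalg.norm(a-b)
def crop(d,u0,v0,w,h,s,fn):
    im=d["pixels"][v0:v0+h,u0:u0+w,::-1]
    cv2.imwrite(fn,cv2.resize(im,None,fx=s,fy=s,interpolation=cv2.INTER_CUBIC))
E
python3 - <<'E'
from h import *
s=get_image("side");t=get_image("top")
crop(s,220,140,140,160,5 if 0 else 3.7,"pics/s1.png") 
crop(t,140,130,280,180,2.8,"pics/t1.png")
for n,d in(("s",s),("t",t)):
    im=np.array(d["pixels"]);hsv=cv2.cvtColor(im,cv2.COLOR_RGB2HSV)
    g=cv2.inRange(hsv,(45,40,40),(75,255,255))
    w=cv2.inRange(hsv,(5,90,50),(25,255,255))
    for nm,m in(("green",g),("wood",w)):
        cs,_=cv2.findContours(m,cv2.RETR_EXTERNAL,cv2.CHAIN_APPROX_NONE)
        for c in cs:
            a=cv2.contourArea(c)
            if a>120:
                print(n,nm,a,cv2.approxPolyDP(c,3 ,True)[:,0].tolist())
E
```

```text
s green 13271.0 [[343, 170], [289, 153], [290, 164], [280, 170], [266, 166], [264, 159], [239, 186], [251, 191], [242, 201], [258, 207], [290, 165], [307, 167], [307, 172], [300, 174], [307, 179], [285, 208], [274, 207], [274, 215], [279, 218], [274, 223], [253, 214], [258, 209], [228, 202], [169, 264], [188, 272], [188, 276], [165, 269], [153, 282], [156, 294], [241, 330], [251, 315], [250, 303], [307, 227], [284, 217], [309, 223]]
s green 633.0 [[436, 55], [429, 49], [424, 56], [424, 52], [419, 52], [413, 64], [409, 61], [410, 73], [406, 73], [406, 68], [404, 79], [398, 78], [403, 71], [395, 77], [390, 71], [392, 74], [385, 78], [388, 75], [403, 81], [408, 74], [414, 78], [409, 79], [410, 83], [425, 86], [431, 81], [429, 75], [433, 79], [432, 62], [436, 60], [426, 55], [429, 51]]
s green 2325.0 [[292, 0], [291, 59], [331, 67], [325, 65], [326, 58], [330, 58], [331, 64], [336, 52], [344, 56], [340, 52], [343, 48], [340, 54], [337, 50], [343, 46], [339, 38], [338, 51], [333, 55], [328, 50], [335, 40], [326, 33], [334, 31], [329, 28], [328, 33], [322, 28], [326, 23], [329, 25], [326, 
[... 602 characters left out ...]
5], [355, 239], [361, 236], [361, 241], [400, 241], [400, 147], [387, 146], [395, 152], [398, 166], [390, 177], [381, 180], [371, 177], [364, 168], [364, 156], [372, 145]]
t green 12616.5 [[152, 141], [149, 237], [169, 237], [165, 233], [165, 214], [171, 209], [171, 201], [166, 198], [167, 179], [174, 172], [173, 237], [294, 240], [293, 211], [281, 207], [281, 182], [288, 177], [295, 179], [295, 161], [284, 159], [285, 145], [177, 142], [174, 172], [168, 163], [171, 141]]
t wood 1181.5 [[419, 256], [419, 285], [455, 288], [455, 256]]
t wood 763.0 [[236, 254], [223, 295], [241, 299], [252, 258]]
t wood 5343.0 [[0, 49], [132, 38], [407, 35], [559, 42], [559, 33], [375, 25], [188, 27], [3, 39]]
```

View pics/s1.png

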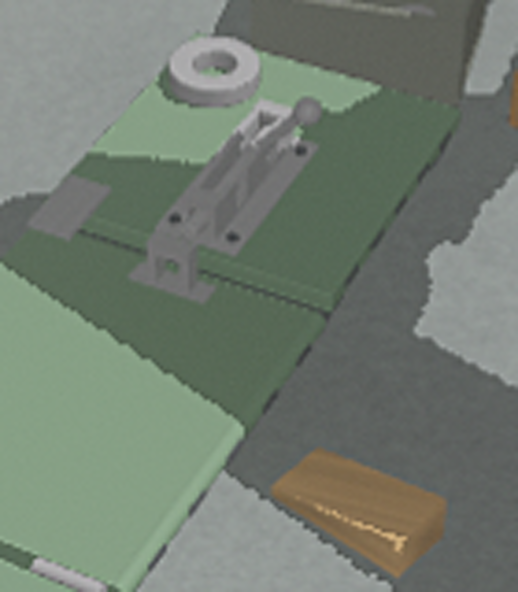

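View pics/t1.png

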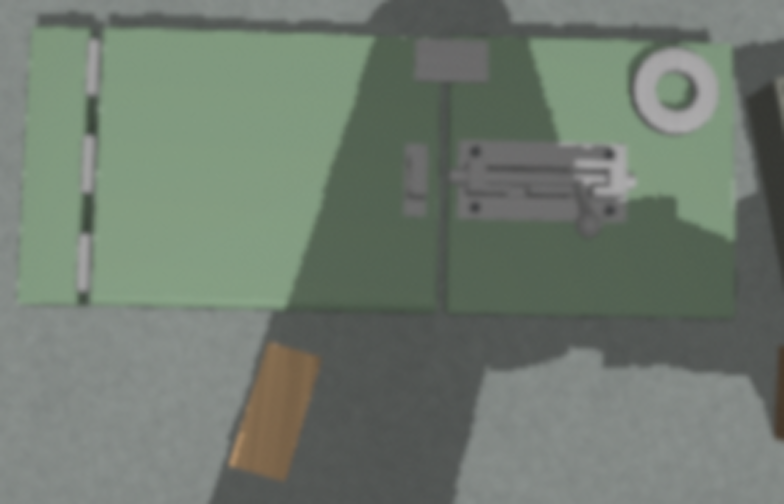

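```bash
python3 - <<'E'
from h import *
s=get_image("side");t=get_image("top")
P=lambda *a:print(a[0],np.round(a[1]*1000,1))
for u,v in[(402,242),(299.5,241.5),(148.5,238.5),(151.5,140.5),(401.5,146)]: P((u,v),onz(t,u,v,.039))
for u,v in[(343,170),(153,282),(241,330-11),(250,303)]: P(('s',u,v),onz(s,u,v,.039))
print("wedge top: heel z30, thin z8")
for u,v,z in[(236,253.5,.008),(253.5,257.5,.008),(222.5,296.5,.030),(242,300.5,.03)]:P((u,v),onz(t,u,v,z))
for u,v,z in[(294,271,.004),(306,261,.008),(327,296,.0),(339,283,0),(338.5,273.5,.03)]:P(('s',u,v),onz(s,u,v,z))
# knob: side crop (307,110)/3.7
k=tri(s,(220+307/3.7,140+110/3.7),t,(140+588/2.8,130+225/2.8));P('knob',k[0]);print(k[1])
P('bearing',onz(t,140+675/2.8,130+90/2.8,.055))
E
```

```text
(402, 242) [ 540.1 -224.3   39. ]
(299.5, 241.5) [546.7 -19.3  39. ]
(148.5, 238.5) [559.2 278.6  39. ]
(151.5, 140.5) [756.8 274.   39. ]
(401.5, 146) [ 735.4 -234.1   39. ]
('s', 343, 170) [ 536.2 -215.6   39. ]
('s', 153, 282) [754.5 276.4  39. ]
('s', 241, 319) [555.4 284.7  39. ]
('s', 250, 303) [557.2 244.7  39. ]
wedge top: heel z30, thin z8
(236, 253.5) [526.1 108.2   8. ]
(253.5, 257.5) [517.2  72.9   8. ]
(222.5, 296.5) [442.3 134.7  30. ]
(242, 300.5) [433.7  96.5  30. ]
('s', 294, 271) [526.4 107.7   4. ]
('s', 306, 261) [513.2  74.9   8. ]
('s', 327, 296) [441.2 139.2  -0. ]
('s', 339, 283) [431.1  97.5   0. ]
('s', 338.5, 273.5) [433.3  99.7  30. ]
knob [ 600.6 -112.1   91.7]
0.0014509643071296309
bearing [ 699.2 -185.3   55. ]
```

Emit:
{"op": "jog_arm", "data": {"moves": [{"tx":0.06,"ty":0.06,"rz":-0.15},{"tx":0.12,"ty":0.12,"rz":-0.3},{"tx":0.18,"ty":0.18,"rz":-0.45},{"tx":0.22,"ty":0.23,"rz":-0.6},{"tx":0.26,"ty":0.28,"rz":-0.668},{"tx":0.26,"ty":0.34,"rz":-0.668},{"tx":0.26,"ty":0.4,"rz":-0.668},{"tx":0.25,"ty":0.46,"rz":-0.668},{"tx":0.24,"ty":0.52,"rz":-0.668},{"tx":0.235,"ty":0.58,"rz":-0.668},{"tx":0.229,"ty":0.64,"rz":-0.668},{"tx":0.229,"ty":0.673,"rz":-0.668}]}}

```text
validation failed for argument at $.mo...
```

Emit:
{"op": "jog_arm", "data": {"moves": [{"tz":-0.06},{"tz":-0.12},{"tz":-0.14},{"tz":-0.14},{"tz":-0.14}]}}

```text
validation failed for argument at $.mo...
```

```bash
python3 - <<'E'
from h import *
s=get_image("side");t=get_image("top")
st=env.read_state();print(st["time"],st["position"],st["tcp_rot"],st["ft_force"])
crop(s,220,180,180,140,4,"pics/s2.png") 
crop(t,160,200,180,140,4,"pics/t2.png")
E
```

```text
0.4 [ 0.2179456  -0.55894592  0.40449571] [-1.79977325e+02 -2.25101484e-03  2.13028777e+01] [-0.30937032 -0.25436422 -0.17163183]
```

View pics/s2.png

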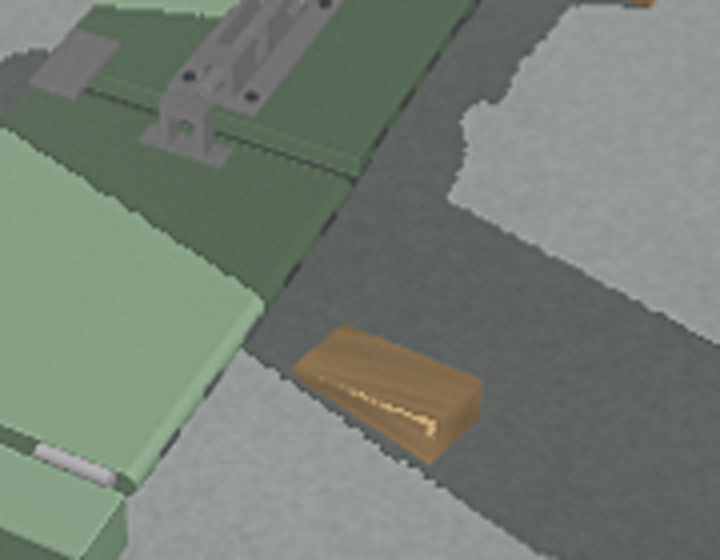

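View pics/t2.png

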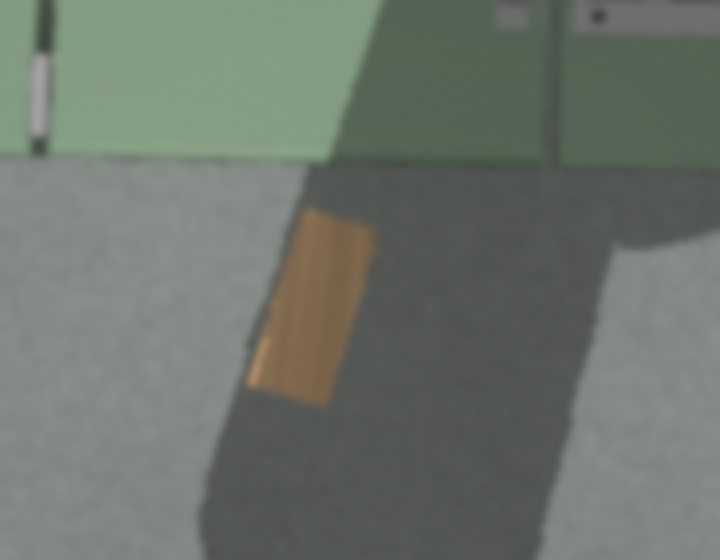

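Emit:
{"op": "jog_arm", "data": {"moves": [{"tx":0.06,"ty":0.06,"tz":0,"rx":0,"ry":0,"rz":-0.15,"jaw":-1},{"tx":0.12,"ty":0.12,"tz":0,"rx":0,"ry":0,"rz":-0.3,"jaw":-1},{"tx":0.18,"ty":0.18,"tz":0,"rx":0,"ry":0,"rz":-0.45,"jaw":-1},{"tx":0.22,"ty":0.23,"tz":0,"rx":0,"ry":0,"rz":-0.6,"jaw":-1},{"tx":0.26,"ty":0.28,"tz":0,"rx":0,"ry":0,"rz":-0.668,"jaw":-1},{"tx":0.26,"ty":0.34,"tz":0,"rx":0,"ry":0,"rz":-0.668,"jaw":-1},{"tx":0.26,"ty":0.4,"tz":0,"rx":0,"ry":0,"rz":-0.668,"jaw":-1},{"tx":0.25,"ty":0.46,"tz":0,"rx":0,"ry":0,"rz":-0.668,"jaw":-1},{"tx":0.24,"ty":0.52,"tz":0,"rx":0,"ry":0,"rz":-0.668,"jaw":-1},{"tx":0.235,"ty":0.58,"tz":0,"rx":0,"ry":0,"rz":-0.668,"jaw":-1},{"tx":0.229,"ty":0.64,"tz":0,"rx":0,"ry":0,"rz":-0.668,"jaw":-1},{"tx":0.229,"ty":0.673,"tz":0,"rx":0,"ry":0,"rz":-0.668,"jaw":-1}]}}

```text
time: 1.9
position: [0.4472, 0.1007, 0.405]
tcp_rot: [-180.0, -0.1, -17.0]
ft_force: [0.9, -0.7, -0.1]
opening: 0.088
```

Emit:
{"op": "jog_arm", "data": {"moves": [{"tx":0,"ty":0,"tz":-0.05,"rx":0,"ry":0,"rz":0,"jaw":-1},{"tx":0,"ty":0,"tz":-0.1,"rx":0,"ry":0,"rz":0,"jaw":-1},{"tx":0,"ty":0,"tz":-0.15,"rx":0,"ry":0,"rz":0,"jaw":-1},{"tx":0,"ty":0,"tz":-0.16,"rx":0,"ry":0,"rz":0,"jaw":-1},{"tx":0,"ty":0,"tz":-0.16,"rx":0,"ry":0,"rz":0,"jaw":-1}]}}

```text
time: 2.52
position: [0.4481, 0.0988, 0.2449]
tcp_rot: [180.0, 0.0, -17.0]
ft_force: [-0.9, -0.0, 0.8]
opening: 0.0882
```

```bash
python3 - <<'E'
from h import *
s=get_image("side");t=get_image("top")
st=env.read_state();print(st["time"],st["position"],st["tcp_rot"],st["ft_force"])
crop(s,220,180,180,140,4,"pics/s3.png") 
crop(t,160,200,180,140,4,"pics/t3.png")
E
```

```text
2.625 [0.44882298 0.09883827 0.24614158] [-1.79935493e+02 -1.54362310e-01 -1.69801866e+01] [-0.07092583  0.8611554  -0.29800159]
```

View pics/s3.png

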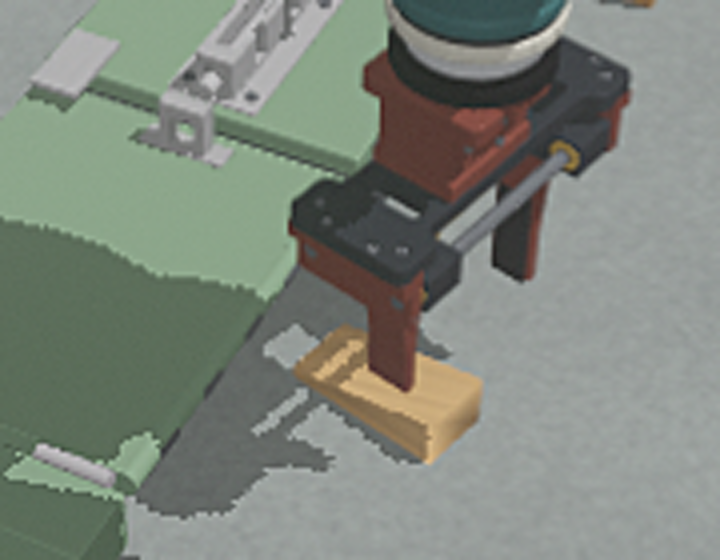

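View pics/t3.png

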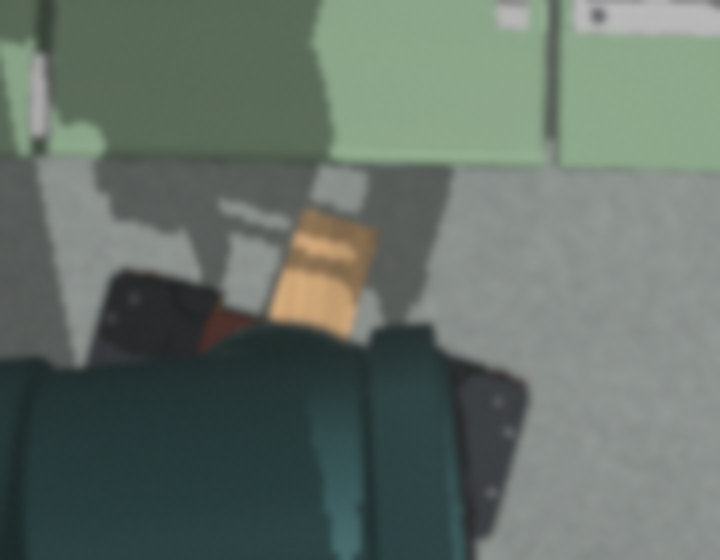

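Emit:
{"op": "jog_arm", "data": {"moves": [{"tx":-0.002,"ty":0.015,"tz":0,"rx":0,"ry":0,"rz":0,"jaw":-1},{"tx":-0.002,"ty":0.015,"tz":-0.03,"rx":0,"ry":0,"rz":0,"jaw":-1},{"tx":-0.002,"ty":0.015,"tz":-0.058,"rx":0,"ry":0,"rz":0,"jaw":-1},{"tx":-0.002,"ty":0.015,"tz":-0.058,"rx":0,"ry":0,"rz":0,"jaw":-1},{"tx":-0.002,"ty":0.015,"tz":-0.058,"rx":0,"ry":0,"rz":0,"jaw":1},{"tx":-0.002,"ty":0.015,"tz":-0.058,"rx":0,"ry":0,"rz":0,"jaw":1},{"tx":-0.002,"ty":0.015,"tz":-0.058,"rx":0,"ry":0,"rz":0,"jaw":1},{"tx":-0.002,"ty":0.015,"tz":-0.058,"rx":0,"ry":0,"rz":0,"jaw":1},{"tx":-0.002,"ty":0.015,"tz":-0.058,"rx":0,"ry":0,"rz":0,"jaw":1},{"tx":-0.002,"ty":0.015,"tz":-0.058,"rx":0,"ry":0,"rz":0,"jaw":1}], "force": 40}}

```text
time: 3.88
position: [0.4458, 0.1138, 0.1867]
tcp_rot: [-180.0, -0.0, -17.0]
ft_force: [-0.7, 0.0, 3.0]
opening: 0.04
```

```bash
python3 - <<'E'
from h import *
s=get_image("side")
st=env.read_state();print(st["time"],st["position"],st["tcp_rot"],st["ft_force"],st["opening"])
crop(s,220,180,180,140,4,"pics/s4.png") 
E
```

```text
3.925 [0.44582504 0.11382079 0.1867473 ] [-1.79990935e+02 -5.62992731e-03 -1.69785093e+01] [-0.43046455  0.27802129  3.64965759] 0.03951138798175863
```

View pics/s4.png

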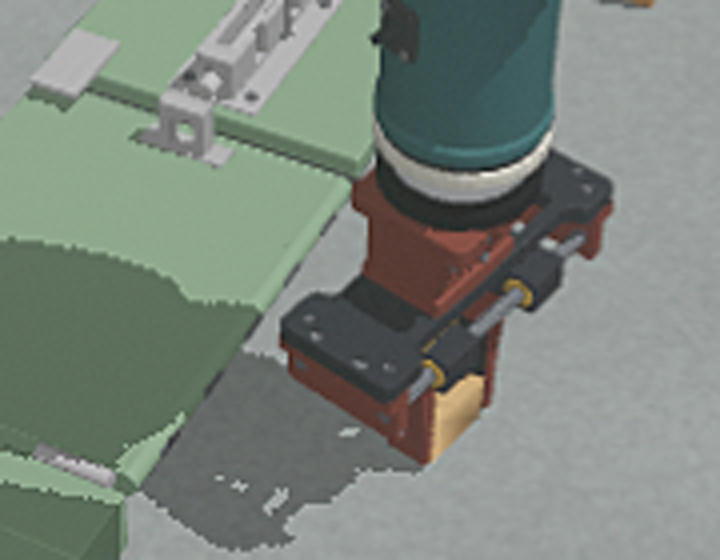

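Emit:
{"op": "jog_arm", "data": {"moves": [{"tx":0,"ty":0,"tz":0.004,"rx":0,"ry":0,"rz":0,"jaw":1},{"tx":0,"ty":-0.02,"tz":0.004,"rx":0,"ry":0,"rz":0.1,"jaw":1},{"tx":0,"ty":-0.045,"tz":0.004,"rx":0,"ry":0,"rz":0.2,"jaw":1},{"tx":0.01,"ty":-0.072,"tz":0.004,"rx":0,"ry":0,"rz":0.258,"jaw":1},{"tx":0.019,"ty":-0.072,"tz":0.003,"rx":0,"ry":0,"rz":0.258,"jaw":1},{"tx":0.019,"ty":-0.072,"tz":0.002,"rx":0,"ry":0,"rz":0.258,"jaw":1},{"tx":0.019,"ty":-0.072,"tz":0.001,"rx":0,"ry":0,"rz":0.258,"jaw":1}]}}

```text
time: 4.8
position: [0.4643, 0.0426, 0.1874]
tcp_rot: [-180.0, 0.1, -2.2]
ft_force: [-0.6, 0.6, -1.6]
opening: 0.0402
```

```bash
python3 - <<'E'
from h import *
s=get_image("side");t=get_image("top")
st=env.read_state();print(st["time"],st["position"],st["tcp_rot"],st["ft_force"],st["opening"])
crop(s,220,160,180,140,4,"pics/s5.png") 
crop(t,200,180,180,140,4,"pics/t5.png")
E
```

```text
4.9 [0.46415217 0.04255713 0.18739659] [-1.79988101e+02  6.27658388e-02 -2.14697631e+00] [-0.18111409  0.11122473 -0.8832757 ] 0.03974570428647024
```

View pics/s5.png

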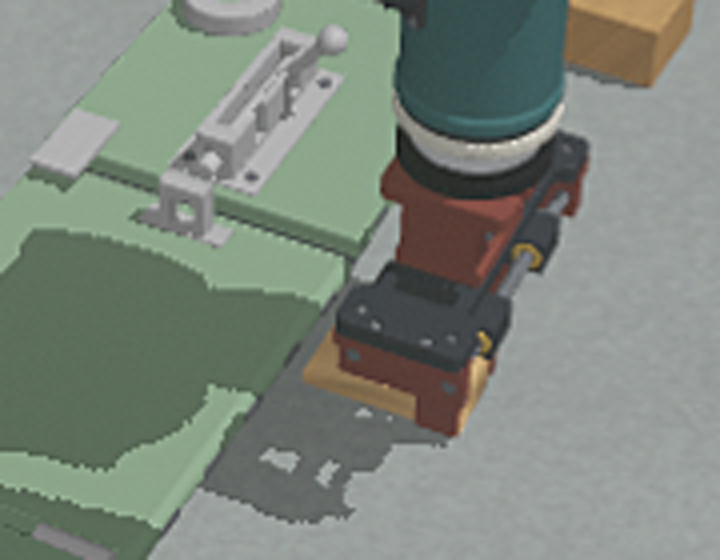

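View pics/t5.png

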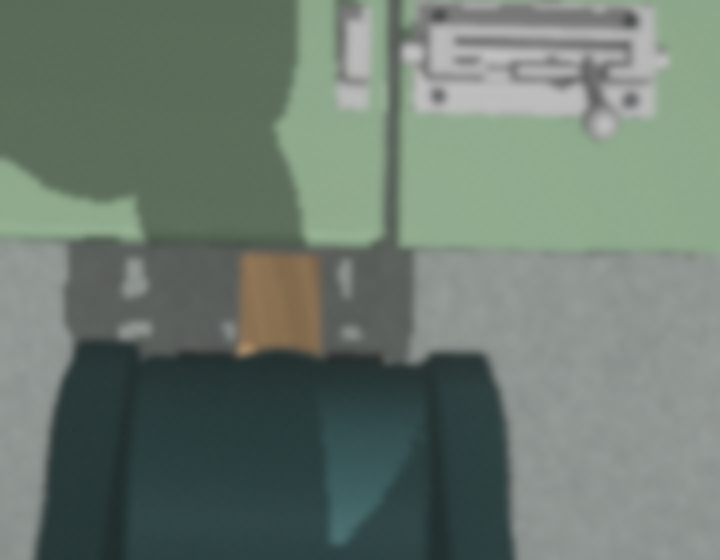

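Emit:
{"op": "jog_arm", "data": {"moves": [{"tx":0.01,"ty":0,"tz":-0.001,"rx":0,"ry":0,"rz":0,"jaw":1},{"tx":0.02,"ty":-0.001,"tz":-0.001,"rx":0,"ry":0,"rz":0,"jaw":1},{"tx":0.03,"ty":-0.001,"tz":-0.001,"rx":0,"ry":0,"rz":0,"jaw":1},{"tx":0.035,"ty":-0.001,"tz":-0.001,"rx":0,"ry":0,"rz":0,"jaw":1},{"tx":0.035,"ty":-0.001,"tz":-0.001,"rx":0,"ry":0,"rz":0,"jaw":1}]}}

```text
time: 5.52
position: [0.5007, 0.0408, 0.1868]
tcp_rot: [-180.0, -0.1, -2.2]
ft_force: [1.1, 0.5, 0.9]
opening: 0.0395
```

Emit:
{"op": "jog_arm", "data": {"moves": [{"tx":0.004,"ty":0,"tz":0,"rx":0,"ry":0,"rz":0,"jaw":1},{"tx":0.008,"ty":0,"tz":0,"rx":0,"ry":0,"rz":0,"jaw":1},{"tx":0.012,"ty":-0.001,"tz":0,"rx":0,"ry":0,"rz":0,"jaw":1},{"tx":0.012,"ty":-0.001,"tz":0,"rx":0,"ry":0,"rz":0,"jaw":1}]}}

```text
time: 6.02
position: [0.5085, 0.0403, 0.1865]
tcp_rot: [-180.0, 0.5, -2.2]
ft_force: [-8.5, 2.1, 13.1]
opening: 0.0395
```

Emit:
{"op": "jog_arm", "data": {"moves": [{"tx":0,"ty":0,"tz":0,"rx":0,"ry":0,"rz":0,"jaw":-1},{"tx":0,"ty":0,"tz":0,"rx":0,"ry":0,"rz":0,"jaw":-1},{"tx":0,"ty":0,"tz":0,"rx":0,"ry":0,"rz":0,"jaw":-1},{"tx":0,"ty":0,"tz":0.04,"rx":0,"ry":0,"rz":0,"jaw":-1},{"tx":-0.02,"ty":0,"tz":0.05,"rx":0,"ry":0,"rz":0,"jaw":1},{"tx":-0.04,"ty":0,"tz":0.05,"rx":0,"ry":0,"rz":0,"jaw":1},{"tx":-0.04,"ty":0,"tz":0.05,"rx":0,"ry":0,"rz":0,"jaw":1},{"tx":-0.04,"ty":0,"tz":0.05,"rx":0,"ry":0,"rz":0,"jaw":1},{"tx":-0.04,"ty":0,"tz":0.05,"rx":0,"ry":0,"rz":0,"jaw":1}]}}

```text
time: 7.15
position: [0.4725, 0.0398, 0.2364]
tcp_rot: [-180.0, -0.0, -2.2]
ft_force: [-0.5, 0.3, -0.1]
opening: 0.0333
```

```bash
python3 - <<'E'
from h import *
s=get_image("side");t=get_image("top")
st=env.read_state();print(st["time"],st["position"],st["tcp_rot"],st["ft_force"],st["opening"])
crop(s,220,160,180,140,4,"pics/s6.png") 
crop(t,200,180,180,140,4,"pics/t6.png")
E
```

```text
7.25 [0.47237573 0.03980069 0.23644864] [-1.79992970e+02 -1.86217931e-02 -2.19072408e+00] [-0.21333547  0.7770042   0.47246633] 0.02516891615911883
```

View pics/s6.png

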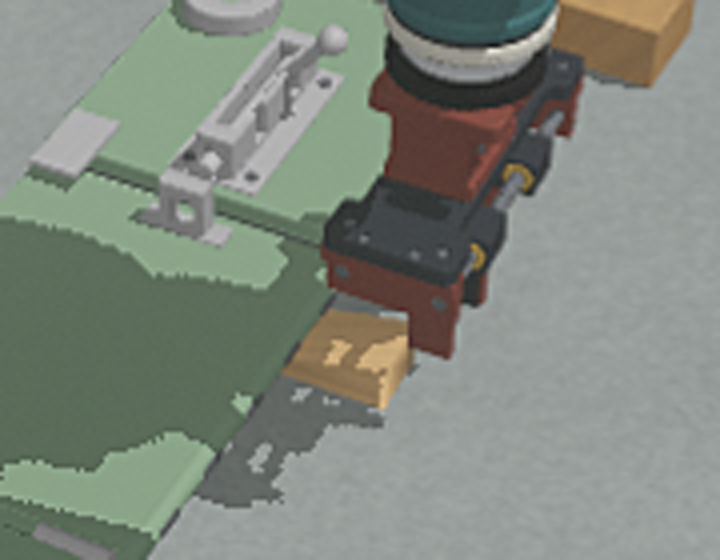

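View pics/t6.png

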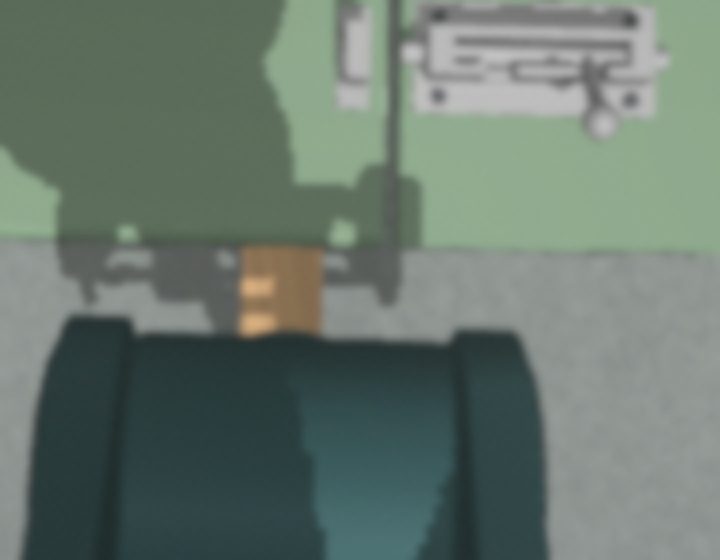

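Emit:
{"op": "jog_arm", "data": {"moves": [{"tx":-0.005,"ty":0,"tz":0,"rx":0,"ry":0,"rz":0,"jaw":1},{"tx":-0.005,"ty":0,"tz":-0.02,"rx":0,"ry":0,"rz":0,"jaw":1},{"tx":-0.005,"ty":0,"tz":-0.047,"rx":0,"ry":0,"rz":0,"jaw":1},{"tx":-0.005,"ty":0,"tz":-0.047,"rx":0,"ry":0,"rz":0,"jaw":1},{"tx":0.005,"ty":0,"tz":-0.047,"rx":0,"ry":0,"rz":0,"jaw":1},{"tx":0.012,"ty":0,"tz":-0.047,"rx":0,"ry":0,"rz":0,"jaw":1},{"tx":0.015,"ty":0,"tz":-0.047,"rx":0,"ry":0,"rz":0,"jaw":1},{"tx":0.018,"ty":0,"tz":-0.047,"rx":0,"ry":0,"rz":0,"jaw":1}]}}

```text
time: 8.25
position: [0.4879, 0.04, 0.1896]
tcp_rot: [-180.0, 0.3, -2.2]
ft_force: [-7.6, 0.7, 2.7]
opening: 0.0006
```

Emit:
{"op": "jog_arm", "data": {"moves": [{"tx":0.003,"ty":0,"tz":0,"rx":0,"ry":0,"rz":0,"jaw":1},{"tx":0.006,"ty":0,"tz":0,"rx":0,"ry":0,"rz":0,"jaw":1},{"tx":0.006,"ty":0,"tz":0,"rx":0,"ry":0,"rz":0,"jaw":1}]}}

```text
time: 8.62
position: [0.4938, 0.0401, 0.1894]
tcp_rot: [-180.0, 0.3, -2.2]
ft_force: [-5.8, 0.7, 1.3]
opening: 0.0003
```

Emit:
{"op": "jog_arm", "data": {"moves": [{"tx":0.003,"ty":0,"tz":0,"rx":0,"ry":0,"rz":0,"jaw":1},{"tx":0.006,"ty":0,"tz":0,"rx":0,"ry":0,"rz":0,"jaw":1},{"tx":0.009,"ty":0,"tz":0,"rx":0,"ry":0,"rz":0,"jaw":1},{"tx":0.012,"ty":0,"tz":0,"rx":0,"ry":0,"rz":0,"jaw":1},{"tx":0.012,"ty":0,"tz":0,"rx":0,"ry":0,"rz":0,"jaw":1}]}}

```text
time: 9.25
position: [0.5059, 0.04, 0.1894]
tcp_rot: [-180.0, 0.3, -2.2]
ft_force: [-5.0, 0.7, 1.2]
opening: 0.0005
```

Emit:
{"op": "jog_arm", "data": {"moves": [{"tx":0.001,"ty":0,"tz":0,"rx":0,"ry":0,"rz":0,"jaw":1},{"tx":0.002,"ty":0,"tz":0,"rx":0,"ry":0,"rz":0,"jaw":1},{"tx":0.003,"ty":0,"tz":0,"rx":0,"ry":0,"rz":0,"jaw":1}]}}

```text
time: 9.62
position: [0.5083, 0.04, 0.1894]
tcp_rot: [-180.0, 0.4, -2.2]
ft_force: [-7.1, 1.4, 2.5]
opening: 0.0007
```

```bash
python3 - <<'E'
from h import *
s=get_image("side");t=get_image("top")
st=env.read_state();print(st["time"],st["position"],st["tcp_rot"],st["ft_force"],st["opening"])
crop(s,220,160,180,140,4,"pics/s7.png") 
E
```

```text
9.725 [0.50851009 0.03999732 0.18934497] [-179.99017197    0.33264475   -2.18777009] [-6.49957616 -0.57469606  2.32107229] 0.0004819582996775763
```

View pics/s7.png

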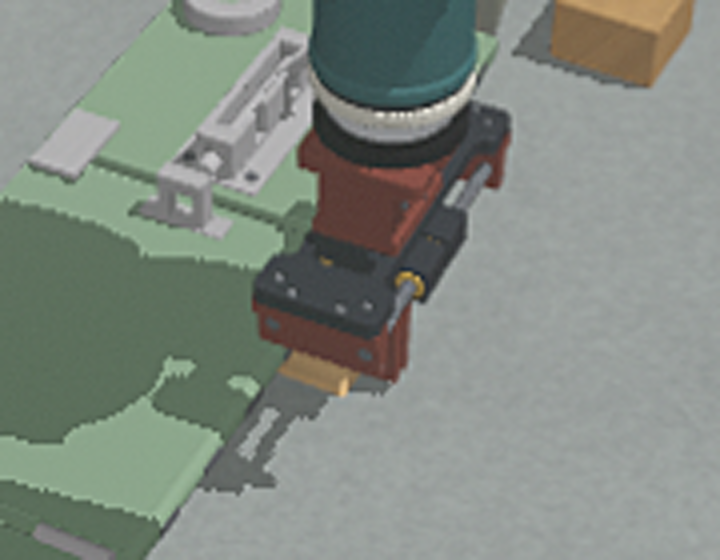

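Emit:
{"op": "jog_arm", "data": {"moves": [{"tx":0.001,"ty":0,"tz":0,"rx":0,"ry":0,"rz":0,"jaw":1},{"tx":0.002,"ty":0,"tz":0,"rx":0,"ry":0,"rz":0,"jaw":1},{"tx":0.002,"ty":0,"tz":0,"rx":0,"ry":0,"rz":0,"jaw":1}]}}

```text
time: 10.1
position: [0.5104, 0.04, 0.1894]
tcp_rot: [-180.0, 0.3, -2.2]
ft_force: [-6.7, 0.9, 2.9]
opening: 0.0006
```

Emit:
{"op": "jog_arm", "data": {"moves": [{"tx":0.001,"ty":0,"tz":0,"rx":0,"ry":0,"rz":0,"jaw":1},{"tx":0.002,"ty":0,"tz":0,"rx":0,"ry":0,"rz":0,"jaw":1},{"tx":0.002,"ty":0,"tz":0,"rx":0,"ry":0,"rz":0,"jaw":1}]}}

```text
time: 10.48
position: [0.5123, 0.04, 0.1894]
tcp_rot: [-180.0, 0.4, -2.2]
ft_force: [-7.7, -0.6, 2.9]
opening: 0.0003
```

Emit:
{"op": "jog_arm", "data": {"moves": [{"tx":0.001,"ty":0,"tz":0,"rx":0,"ry":0,"rz":0,"jaw":1},{"tx":0.002,"ty":0,"tz":0,"rx":0,"ry":0,"rz":0,"jaw":1},{"tx":0.002,"ty":0,"tz":0,"rx":0,"ry":0,"rz":0,"jaw":1}]}}

```text
time: 10.85
position: [0.5143, 0.04, 0.1894]
tcp_rot: [-180.0, 0.4, -2.2]
ft_force: [-7.2, -1.2, 3.8]
opening: 0.0004
```

Emit:
{"op": "jog_arm", "data": {"moves": [{"tx":0.001,"ty":0,"tz":0,"rx":0,"ry":0,"rz":0,"jaw":1},{"tx":0.001,"ty":0,"tz":0,"rx":0,"ry":0,"rz":0,"jaw":1}]}}

```text
time: 11.1
position: [0.5152, 0.04, 0.1893]
tcp_rot: [-180.0, 0.4, -2.2]
ft_force: [-7.7, -0.0, 4.7]
opening: -0.0
```

Emit:
{"op": "jog_arm", "data": {"moves": [{"tx":0.001,"ty":0,"tz":0,"rx":0,"ry":0,"rz":0,"jaw":1},{"tx":0.001,"ty":0,"tz":0,"rx":0,"ry":0,"rz":0,"jaw":1}]}}

```text
time: 11.35
position: [0.5162, 0.0399, 0.1893]
tcp_rot: [-180.0, 0.4, -2.2]
ft_force: [-7.7, -1.1, 3.7]
opening: 0.0007
```

```bash
python3 - <<'E'
from h import *
s=get_image("side")
st=env.read_state();print(st["time"],st["position"],st["tcp_rot"],st["ft_force"],st["opening"])
crop(s,220,160,180,140,4,"pics/s8.png") 
E
```

```text
11.4 [0.5161517  0.0399672  0.18933173] [-179.99809955    0.37662027   -2.17958324] [-7.30447854 -0.16281025  3.66361834] 0.00022353079673418
```

View pics/s8.png

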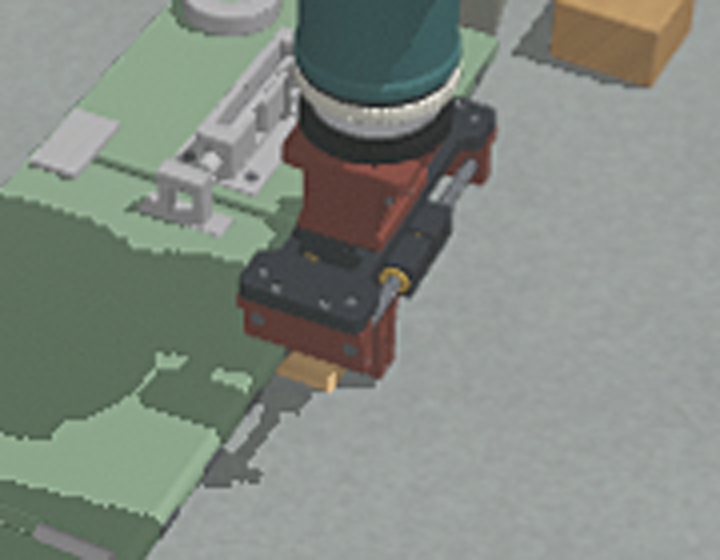

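Emit:
{"op": "jog_arm", "data": {"moves": [{"tx":0.001,"ty":0,"tz":0,"rx":0,"ry":0,"rz":0,"jaw":1},{"tx":0.002,"ty":0,"tz":0,"rx":0,"ry":0,"rz":0,"jaw":1}]}}

```text
time: 11.65
position: [0.5179, 0.04, 0.1893]
tcp_rot: [180.0, 0.4, -2.2]
ft_force: [-8.6, -0.6, 4.2]
opening: 0.0007
```

Emit:
{"op": "jog_arm", "data": {"moves": [{"tx":0.001,"ty":0,"tz":0,"rx":0,"ry":0,"rz":0,"jaw":1},{"tx":0.001,"ty":0,"tz":0,"rx":0,"ry":0,"rz":0,"jaw":1}]}}

```text
time: 11.9
position: [0.519, 0.04, 0.1893]
tcp_rot: [-180.0, 0.4, -2.2]
ft_force: [-8.9, -0.8, 5.1]
opening: 0.0006
```

Emit:
{"op": "jog_arm", "data": {"moves": [{"tx":0.001,"ty":0,"tz":0,"rx":0,"ry":0,"rz":0,"jaw":1},{"tx":0.001,"ty":0,"tz":0,"rx":0,"ry":0,"rz":0,"jaw":1}]}}

```text
time: 12.15
position: [0.5198, 0.04, 0.1893]
tcp_rot: [-180.0, 0.4, -2.2]
ft_force: [-9.0, -0.5, 5.3]
opening: 0.0007
```

```bash
python3 - <<'E'
from h import *
t=get_image("top");s=get_image("side")
st=env.read_state();print(st["time"],st["position"],st["tcp_rot"],st["ft_force"],st["opening"])
crop(t,200,160,180,140,4,"pics/t9.png") 
crop(s,240,180,120,90,6,"pics/s9.png") 
E
```

```text
12.25 [0.51976307 0.0399974  0.18928295] [-179.99846303    0.43192389   -2.17552025] [-8.55019106 -0.36254821  5.50977953] 0.0002843428010040114
```

View pics/t9.png

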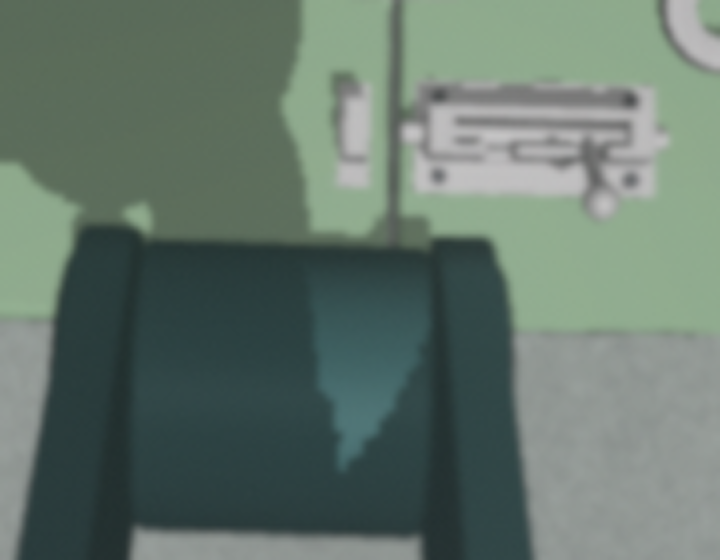

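View pics/s9.png

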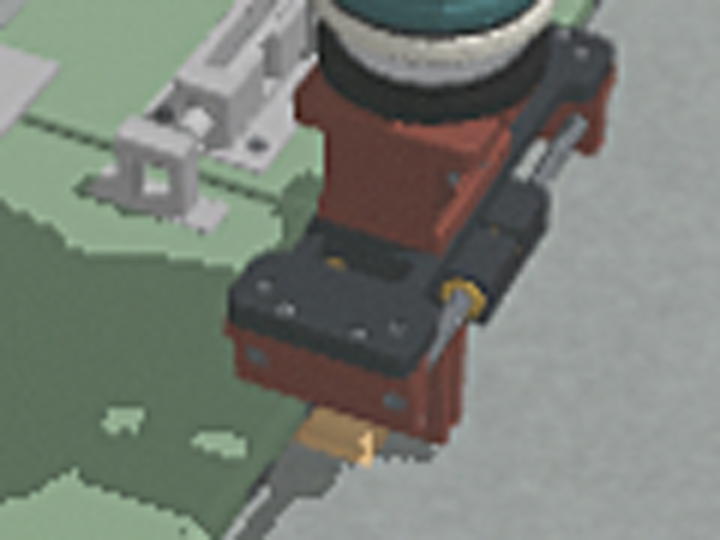

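Emit:
{"op": "jog_arm", "data": {"moves": [{"tx":0.001,"ty":0,"tz":0,"rx":0,"ry":0,"rz":0,"jaw":1},{"tx":0.002,"ty":0,"tz":0,"rx":0,"ry":0,"rz":0,"jaw":1}]}}

```text
time: 12.5
position: [0.5205, 0.0401, 0.189]
tcp_rot: [180.0, 0.6, -2.2]
ft_force: [-12.6, -0.0, 8.3]
opening: 0.0002
```

Emit:
{"op": "jog_arm", "data": {"moves": [{"tx":0.001,"ty":0,"tz":0,"rx":0,"ry":0,"rz":0,"jaw":1},{"tx":0.001,"ty":0,"tz":0,"rx":0,"ry":0,"rz":0,"jaw":1}]}}

```text
time: 12.75
position: [0.5208, 0.0401, 0.1889]
tcp_rot: [-180.0, 0.7, -2.2]
ft_force: [-13.8, -0.4, 7.6]
opening: 0.0004
```

Emit:
{"op": "jog_arm", "data": {"moves": [{"tx":0.001,"ty":0,"tz":0,"rx":0,"ry":0,"rz":0,"jaw":1},{"tx":0.001,"ty":0,"tz":0,"rx":0,"ry":0,"rz":0,"jaw":1},{"tx":0.001,"ty":0,"tz":0,"rx":0,"ry":0,"rz":0,"jaw":1}]}}

```text
time: 13.12
position: [0.5211, 0.0401, 0.1887]
tcp_rot: [180.0, 0.8, -2.2]
ft_force: [-15.2, -1.0, 8.8]
opening: 0.0003
```

Emit:
{"op": "jog_arm", "data": {"moves": [{"tx":-0.01,"ty":0,"tz":0,"rx":0,"ry":0,"rz":0,"jaw":1},{"tx":-0.03,"ty":0,"tz":0,"rx":0,"ry":0,"rz":0,"jaw":1},{"tx":-0.04,"ty":-0.02,"tz":0.06,"rx":0,"ry":0,"rz":0,"jaw":1},{"tx":-0.06,"ty":-0.06,"tz":0.12,"rx":0,"ry":0,"rz":0,"jaw":1},{"tx":-0.06,"ty":-0.1,"tz":0.12,"rx":0,"ry":0,"rz":0,"jaw":1},{"tx":-0.06,"ty":-0.14,"tz":0.12,"rx":0,"ry":0,"rz":0,"jaw":1},{"tx":-0.06,"ty":-0.14,"tz":0.12,"rx":0,"ry":0,"rz":0,"jaw":1}]}}

```text
time: 14.0
position: [0.4677, -0.1026, 0.3107]
tcp_rot: [179.9, -0.2, -2.4]
ft_force: [0.3, 0.3, -0.4]
opening: 0.0004
```

```bash
python3 - <<'E'
from h import *
t=get_image("top");s=get_image("side")
st=env.read_state();print(st["time"],st["position"],st["tcp_rot"],st["ft_force"],st["opening"])
crop(t,200,140,200,150,4,"pics/t10.png") 
crop(s,220,140,150,120,5,"pics/s10.png") 
E
```

```text
14.1 [ 0.4669542  -0.10029288  0.30991767] [-1.79992973e+02 -7.00710419e-02 -2.26939107e+00] [-0.4643319  -0.50634342 -0.98825701] 0.00032153907920960396
```

View pics/t10.png

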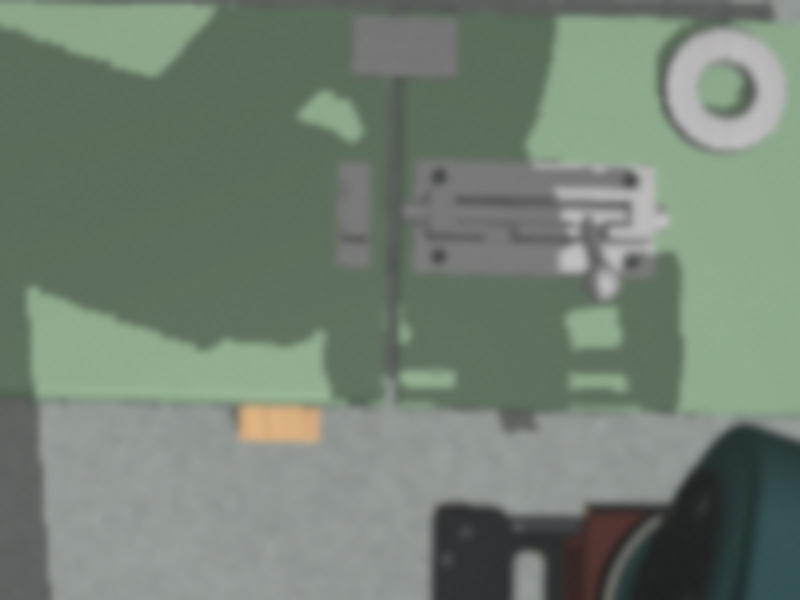

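View pics/s10.png

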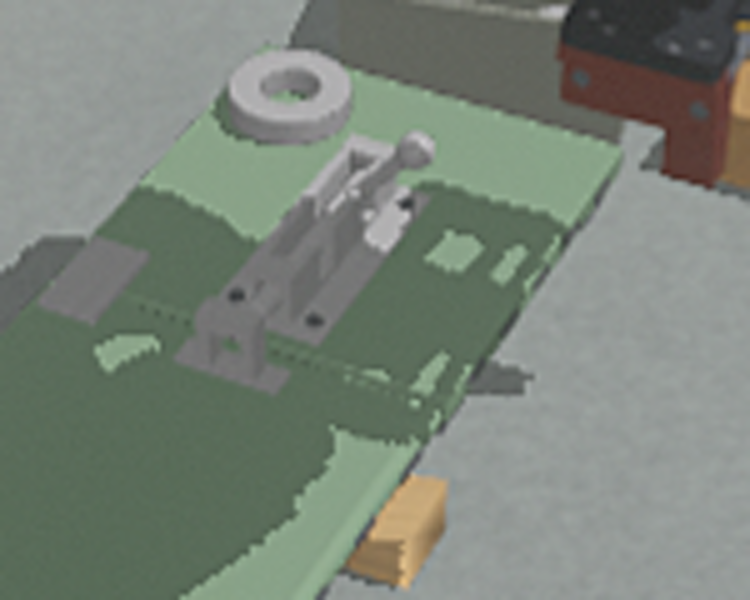

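```bash
python3 - <<'E'
from h import *
t=get_image("top");s=get_image("side")
k=tri(s,(220+416/5, 140+149/5),t,(200+602/4,140+285/4));print(k)
for n,d,u,v in(("t",t,351,211),("s",s,303,170)):
    g=cv2.cvtColor(np.array(d["pixels"]),cv2.COLOR_RGB2HSV)
    m=((g[:,:,1]<35)&(g[:,:,2]>90)).astype(np.uint8)*255
    big=cv2.resize(np.array(d["pixels"])[v-12:v+12,u-12:u+12,::-1],None,fx=20,fy=20,interpolation=cv2.INTER_CUBIC)
    cv2.imwrite(f"pics/k{n}.png",big)
# heel corners + notch ends
th=0.038
ex=np.array([.9993,-.038,0]);ey=np.array([.038,.9993,0])
# bolt axis check: strap corners in top crop: cheeks outer ends
for u,v in[(427,200),(632,200),(413,163),(655,163),(655,273),(413,273)]: print(u,v,np.round(onz(t,200+u/4,140+v/4,.041 if v!=200 else .067)*1000,1))
for u,v in[(238,442),(321,443)]: print('heel',np.round(onz(t,200+u/4,140+v/4,.030)*1000,1))
E
cd pics; python3 -c "
import cv2;a=cv2.imread('kt.png');b=cv2.imread('ks.png');cv2.imwrite('k.png',cv2.hconcat([a[:480,:390],b[:480,:390]]) if 0 else cv2.resize(cv2.hconcat([a,b]),(800,400)))"
```

```text
(array([ 0.59958384, -0.11283761,  0.09127754]), np.float64(7.56628685835223e-05))
427 200 [644.7 -34.2  67. ]
632 200 [ 642.7 -133.8   67. ]
413 163 [667.  -30.1  41. ]
655 163 [ 664.6 -151.7   41. ]
655 273 [ 609.3 -149.2   41. ]
413 273 [612.1 -28.4  41. ]
heel [531.1  59.9  30. ]
heel [529.6  18.8  30. ]
```

View pics/k.png

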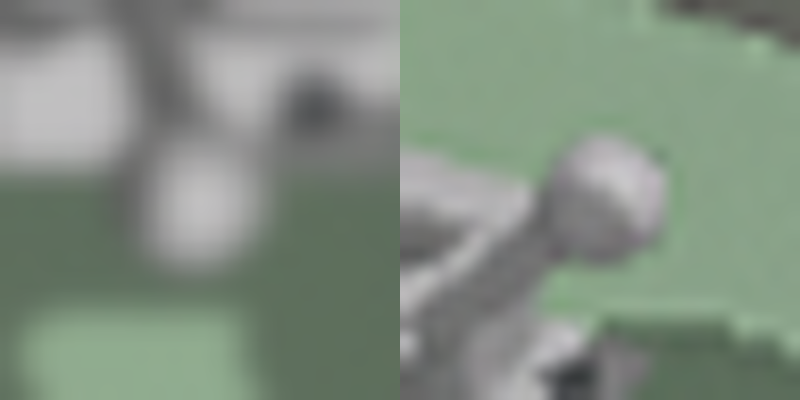

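Emit:
{"op": "jog_arm", "data": {"moves": [{"tx":0.05,"ty":-0.013,"tz":0.01,"rx":0,"ry":0,"rz":0,"jaw":-1},{"tx":0.1,"ty":-0.013,"tz":0.01,"rx":0,"ry":0,"rz":0,"jaw":-1},{"tx":0.133,"ty":-0.013,"tz":0.01,"rx":0,"ry":0,"rz":0,"jaw":-1},{"tx":0.133,"ty":-0.013,"tz":0.01,"rx":0,"ry":0,"rz":0,"jaw":-1},{"tx":0.133,"ty":-0.013,"tz":0.01,"rx":0,"ry":0,"rz":0,"jaw":-1}]}}

```text
time: 14.82
position: [0.5987, -0.112, 0.3189]
tcp_rot: [-180.0, 0.1, -2.1]
ft_force: [-0.6, -0.8, -0.3]
opening: 0.047
```

```bash
python3 - <<'E'
from h import *
s=get_image("side")
st=env.read_state();print(st["time"],st["position"],st["tcp_rot"],st["ft_force"],st["opening"])
crop(s,220,120,150,120,5,"pics/s11.png") 
E
```

```text
14.875 [ 0.59842336 -0.11220416  0.31907941] [-1.79959712e+02  1.33411571e-01 -2.13479762e+00] [0.0097224  0.6533777  0.71854474] 0.051064401372313564
```

View pics/s11.png

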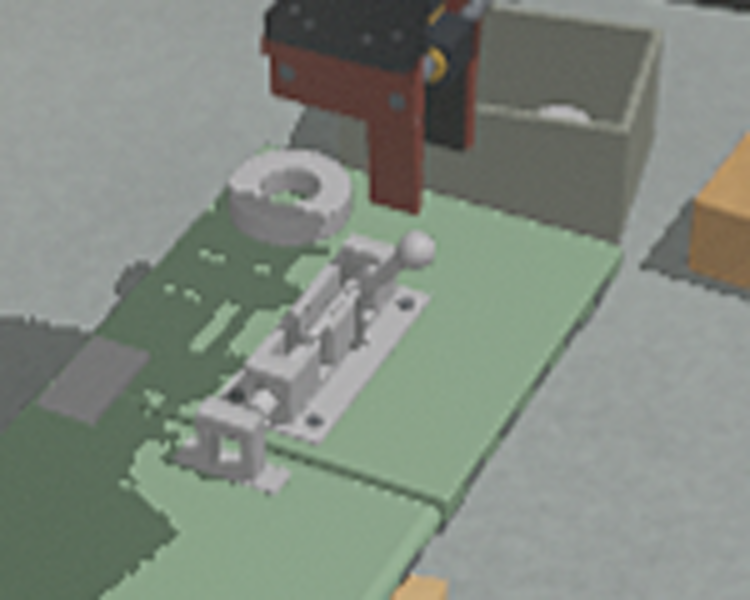

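Emit:
{"op": "jog_arm", "data": {"moves": [{"tx":0.001,"ty":-0.001,"tz":-0.02,"rx":0,"ry":0,"rz":0,"jaw":-1},{"tx":0.001,"ty":-0.001,"tz":-0.045,"rx":0,"ry":0,"rz":0,"jaw":-1},{"tx":0.001,"ty":-0.001,"tz":-0.06,"rx":0,"ry":0,"rz":0,"jaw":-1},{"tx":0.001,"ty":-0.001,"tz":-0.06,"rx":0,"ry":0,"rz":0,"jaw":-1},{"tx":0.001,"ty":-0.001,"tz":-0.06,"rx":0,"ry":0,"rz":0,"jaw":1},{"tx":0.001,"ty":-0.001,"tz":-0.06,"rx":0,"ry":0,"rz":0,"jaw":1},{"tx":0.001,"ty":-0.001,"tz":-0.06,"rx":0,"ry":0,"rz":0,"jaw":1},{"tx":0.001,"ty":-0.001,"tz":-0.06,"rx":0,"ry":0,"rz":0,"jaw":1},{"tx":0.001,"ty":-0.001,"tz":-0.06,"rx":0,"ry":0,"rz":0,"jaw":1},{"tx":0.001,"ty":-0.001,"tz":-0.06,"rx":0,"ry":0,"rz":0,"jaw":1},{"tx":0.001,"ty":-0.001,"tz":-0.06,"rx":0,"ry":0,"rz":0,"jaw":1}], "force": 12}}

```text
time: 16.25
position: [0.6007, -0.114, 0.2596]
tcp_rot: [-180.0, 0.0, -2.2]
ft_force: [0.1, 4.0, 0.8]
opening: 0.0217
```

```bash
python3 - <<'E'
from h import *
s=get_image("side")
st=env.read_state();print(st["time"],st["position"],st["tcp_rot"],st["ft_force"],st["opening"])
crop(s,220,120,150,120,5,"pics/s12.png") 
E
```

```text
16.3 [ 0.60057945 -0.11315809  0.25945579] [-1.79833857e+02  4.10992390e-02 -2.24644380e+00] [ 1.50994458 13.60924543  0.1904552 ] 0.01745895317169649
```

View pics/s12.png

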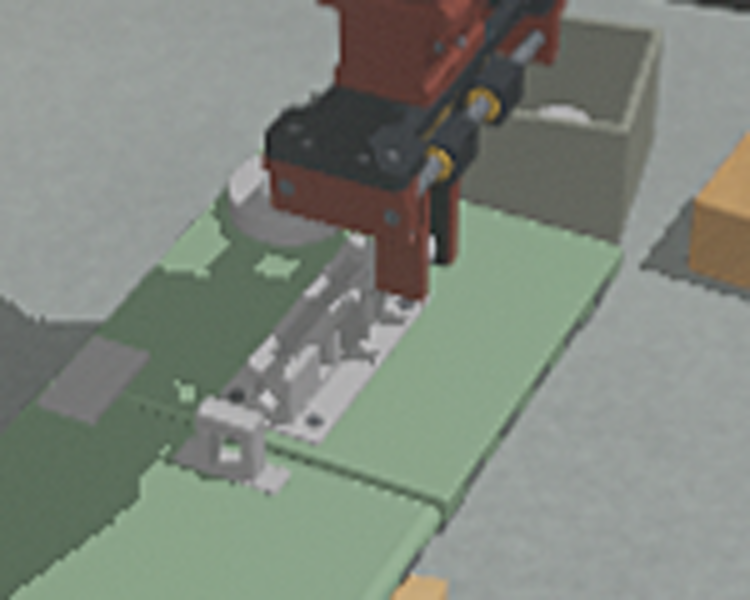

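Emit:
{"op": "jog_arm", "data": {"moves": [{"tx":0,"ty":0.001,"tz":0,"rx":0,"ry":0,"rz":0,"jaw":1},{"tx":0,"ty":0.001,"tz":0,"rx":0,"ry":0,"rz":0,"jaw":1}]}}

```text
time: 16.55
position: [0.6006, -0.1123, 0.2594]
tcp_rot: [-179.9, 0.0, -2.2]
ft_force: [1.0, 5.1, 0.3]
opening: 0.0171
```

Emit:
{"op": "jog_arm", "data": {"moves": [{"tx":0.003,"ty":0.0005,"tz":0.0025,"rx":0,"ry":0,"rz":0,"jaw":1},{"tx":0.006,"ty":0.0005,"tz":0.005,"rx":0,"ry":0,"rz":0,"jaw":1},{"tx":0.0098,"ty":0,"tz":0.0072,"rx":0,"ry":0,"rz":0,"jaw":1},{"tx":0.0134,"ty":0,"tz":0.0091,"rx":0,"ry":0,"rz":0,"jaw":1},{"tx":0.017,"ty":0,"tz":0.0107,"rx":0,"ry":0,"rz":0,"jaw":1},{"tx":0.021,"ty":0,"tz":0.0121,"rx":0,"ry":0,"rz":0,"jaw":1},{"tx":0.025,"ty":0,"tz":0.0132,"rx":0,"ry":0,"rz":0,"jaw":1},{"tx":0.029,"ty":0,"tz":0.014,"rx":0,"ry":0,"rz":0,"jaw":1},{"tx":0.033,"ty":-0.001,"tz":0.0145,"rx":0,"ry":0,"rz":0,"jaw":1},{"tx":0.036,"ty":-0.001,"tz":0.0146,"rx":0,"ry":0,"rz":0,"jaw":1}]}}

```text
time: 17.8
position: [0.6371, -0.1138, 0.2744]
tcp_rot: [-179.9, -0.0, -2.2]
ft_force: [-0.5, 6.3, -0.4]
opening: 0.0169
```

```bash
python3 - <<'E'
from h import *
s=get_image("side");t=get_image("top")
st=env.read_state();print(st["time"],st["position"],st["tcp_rot"],st["ft_force"],st["opening"])
crop(s,220,120,150,120,5,"pics/s13.png") 
E
```

```text
17.9 [ 0.63739563 -0.11382109  0.27443338] [-1.79949210e+02 -4.98665218e-02 -2.19628896e+00] [ 0.04054966  6.54534804 -0.62303808] 0.017008036419129943
```

View pics/s13.png

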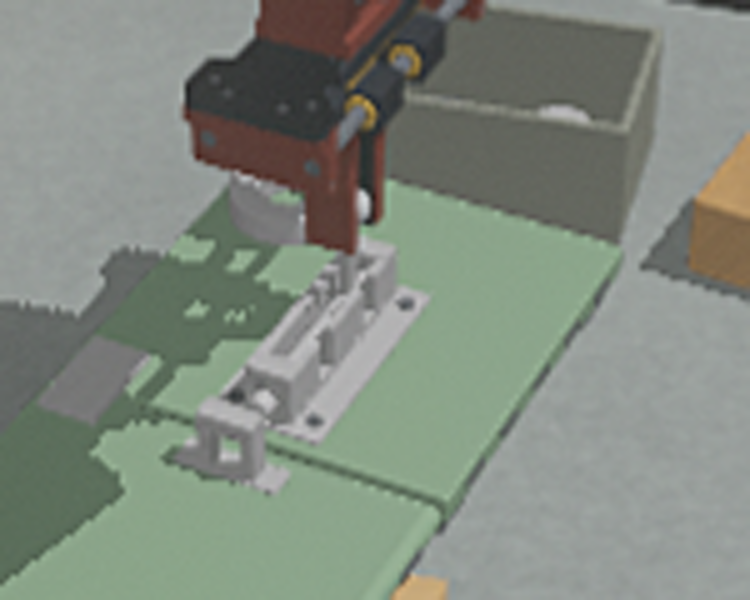

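Emit:
{"op": "jog_arm", "data": {"moves": [{"tx":0.002,"ty":0,"tz":0,"rx":0,"ry":0,"rz":0,"jaw":1},{"tx":0.004,"ty":0,"tz":0,"rx":0,"ry":0,"rz":0,"jaw":1},{"tx":0.004,"ty":0,"tz":0,"rx":0,"ry":0,"rz":0,"jaw":1}]}}

```text
time: 18.27
position: [0.6412, -0.1139, 0.2744]
tcp_rot: [-180.0, -0.0, -2.2]
ft_force: [0.1, 5.7, 0.1]
opening: 0.0166
```

```bash
python3 - <<'E'
from h import *
s=get_image("side");t=get_image("top")
st=env.read_state();print(st["time"],st["position"],st["ft_force"],st["opening"])
crop(s,260,140,70,60,10,"pics/s14.png") 
ex=np.array([.9993,-.038,0]);ey=np.array([.038,.9993,0]);O=np.array([.546,-.017,0])
for th in(0,.1,.2,.3):
    print(th,(proj(s,O+ex*(.095-.055*np.sin(th))+ey*-.095+np.array([0,0,.053+.055*np.cos(th)]))-[260,140])*10)
E
```

```text
18.375 [ 0.64120258 -0.11392136  0.27443954] [-0.72473919  5.47396654 -1.42562506] 0.016610610947378132
0 [285.39904831 193.21125226]
0.1 [306.97779154 200.32945563]
0.2 [328.39162894 209.34721134]
0.3 [349.40588433 220.1722751 ]
```

View pics/s14.png

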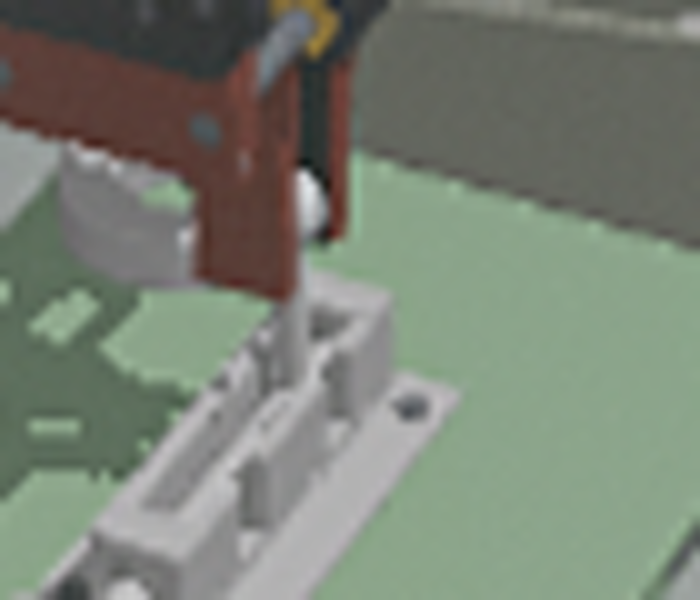

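Emit:
{"op": "jog_arm", "data": {"moves": [{"tx":0,"ty":0.005,"tz":0,"rx":0,"ry":0,"rz":0,"jaw":1},{"tx":0,"ty":0.01,"tz":0,"rx":0,"ry":0,"rz":0,"jaw":1},{"tx":0,"ty":0.015,"tz":0,"rx":0,"ry":0,"rz":0,"jaw":1},{"tx":0.001,"ty":0.02,"tz":0,"rx":0,"ry":0,"rz":0,"jaw":1},{"tx":0.001,"ty":0.02,"tz":0,"rx":0,"ry":0,"rz":0,"jaw":1}]}}

```text
time: 19.0
position: [0.6418, -0.0936, 0.2744]
tcp_rot: [-180.0, -0.0, -2.2]
ft_force: [-0.4, 0.6, 0.8]
opening: 0.017
```

Emit:
{"op": "jog_arm", "data": {"moves": [{"tx":0,"ty":0.005,"tz":0,"rx":0,"ry":0,"rz":0,"jaw":1},{"tx":0,"ty":0.01,"tz":0,"rx":0,"ry":0,"rz":0,"jaw":1},{"tx":0,"ty":0.015,"tz":0,"rx":0,"ry":0,"rz":0,"jaw":1},{"tx":0,"ty":0.02,"tz":0,"rx":0,"ry":0,"rz":0,"jaw":1},{"tx":0.001,"ty":0.024,"tz":0,"rx":0,"ry":0,"rz":0,"jaw":1},{"tx":0.001,"ty":0.026,"tz":0,"rx":0,"ry":0,"rz":0,"jaw":1},{"tx":0.001,"ty":0.026,"tz":0,"rx":0,"ry":0,"rz":0,"jaw":1}]}}

```text
time: 19.88
position: [0.6427, -0.0682, 0.2743]
tcp_rot: [180.0, 0.0, -2.2]
ft_force: [-1.1, -1.6, 3.4]
opening: 0.0167
```

```bash
python3 - <<'E'
from h import *
s=get_image("side");t=get_image("top")
st=env.read_state();print(st["time"],st["position"],st["ft_force"],st["opening"])
crop(s,240,140,90,75,8,"pics/s15.png") 
crop(t,200,140,200,150,4,"pics/t15.png") 
E
```

```text
19.975 [ 0.64276208 -0.06826954  0.27434751] [-1.06315788 -2.2086274   3.50636943] 0.016589668980836084
```

View pics/s15.png

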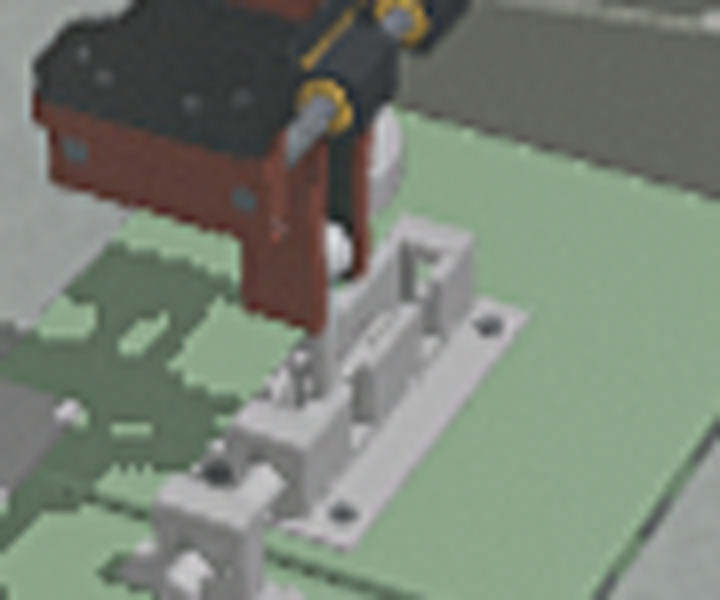

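View pics/t15.png

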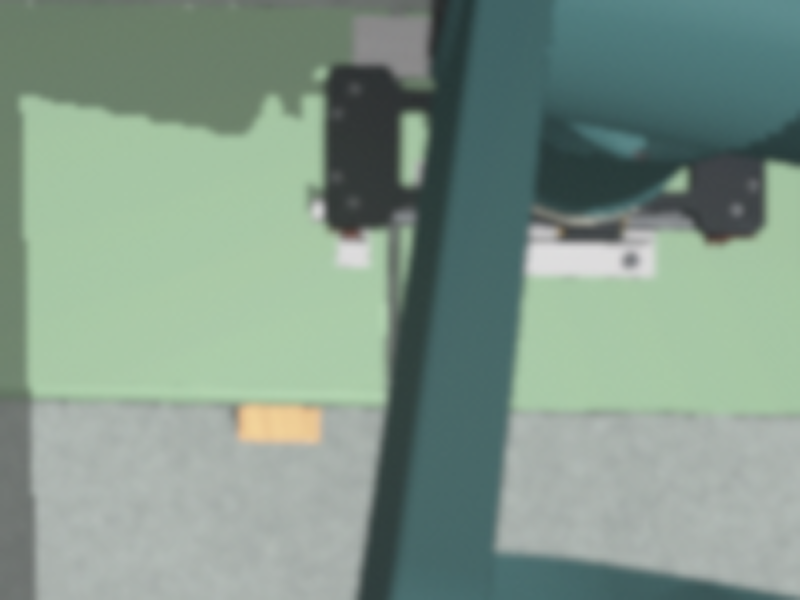

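Emit:
{"op": "jog_arm", "data": {"moves": [{"tx":0,"ty":0.001,"tz":0,"rx":0,"ry":0,"rz":0,"jaw":1},{"tx":0,"ty":0.002,"tz":0,"rx":0,"ry":0,"rz":0,"jaw":1},{"tx":0,"ty":0.002,"tz":0,"rx":0,"ry":0,"rz":0,"jaw":1}]}}

```text
time: 20.35
position: [0.6429, -0.0675, 0.2744]
tcp_rot: [179.9, -0.0, -2.2]
ft_force: [-1.0, -8.2, 2.6]
opening: 0.0168
```

Emit:
{"op": "jog_arm", "data": {"moves": [{"tx":0,"ty":-0.002,"tz":0,"rx":0,"ry":0,"rz":0,"jaw":1},{"tx":-0.004,"ty":-0.002,"tz":0,"rx":0,"ry":0,"rz":0,"jaw":1},{"tx":-0.0082,"ty":-0.0018,"tz":-0.0006,"rx":0,"ry":0,"rz":0,"jaw":1},{"tx":-0.0123,"ty":-0.0015,"tz":-0.0014,"rx":0,"ry":0,"rz":0,"jaw":1},{"tx":-0.0163,"ty":-0.0013,"tz":-0.0025,"rx":0,"ry":0,"rz":0,"jaw":1},{"tx":-0.02,"ty":-0.0012,"tz":-0.0038,"rx":0,"ry":0,"rz":0,"jaw":1},{"tx":-0.0239,"ty":-0.001,"tz":-0.0055,"rx":0,"ry":0,"rz":0,"jaw":1},{"tx":-0.0276,"ty":-0.001,"tz":-0.0074,"rx":0,"ry":0,"rz":0,"jaw":1},{"tx":-0.0311,"ty":-0.001,"tz":-0.0096,"rx":0,"ry":0,"rz":0,"jaw":1}]}}

```text
time: 21.48
position: [0.6112, -0.067, 0.2643]
tcp_rot: [-180.0, 0.0, -2.2]
ft_force: [0.0, -1.1, 2.7]
opening: 0.0168
```

```bash
python3 - <<'E'
from h import *
s=get_image("side")
st=env.read_state();print(st["time"],st["position"],st["ft_force"],st["opening"])
crop(s,240,140,90,75,8,"pics/s16.png") 
E
```

```text
21.525 [ 0.61076233 -0.06695781  0.26391049] [ 0.18406055 -0.97525554 -0.23661327] 0.017279774312756138
```

View pics/s16.png

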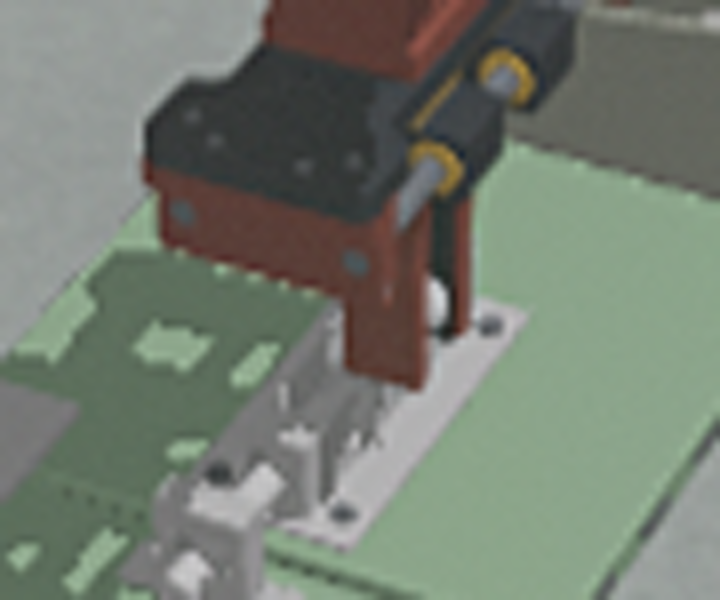

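Emit:
{"op": "jog_arm", "data": {"moves": [{"tx":-0.0033,"ty":0,"tz":-0.0025,"rx":0,"ry":0,"rz":0,"jaw":1},{"tx":-0.0064,"ty":0,"tz":-0.0052,"rx":0,"ry":0,"rz":0,"jaw":1},{"tx":-0.0093,"ty":0,"tz":-0.0081,"rx":0,"ry":0,"rz":0,"jaw":1},{"tx":-0.012,"ty":0,"tz":-0.0112,"rx":0,"ry":0,"rz":0,"jaw":1},{"tx":-0.0145,"ty":0,"tz":-0.0145,"rx":0,"ry":0,"rz":0,"jaw":1},{"tx":-0.0166,"ty":0,"tz":-0.018,"rx":0,"ry":0,"rz":0,"jaw":1},{"tx":-0.0186,"ty":0,"tz":-0.0217,"rx":0,"ry":0,"rz":0,"jaw":1},{"tx":-0.0202,"ty":0,"tz":-0.0255,"rx":0,"ry":0,"rz":0,"jaw":1},{"tx":-0.0219,"ty":0,"tz":-0.0307,"rx":0,"ry":0,"rz":0,"jaw":1},{"tx":-0.0231,"ty":0,"tz":-0.036,"rx":0,"ry":0,"rz":0,"jaw":1},{"tx":-0.0231,"ty":0,"tz":-0.0375,"rx":0,"ry":0,"rz":0,"jaw":1},{"tx":-0.0231,"ty":0,"tz":-0.0375,"rx":0,"ry":0,"rz":0,"jaw":1}]}}

```text
time: 23.02
position: [0.5882, -0.0671, 0.2267]
tcp_rot: [-180.0, 0.1, -2.2]
ft_force: [-2.9, 2.1, 0.3]
opening: 0.017
```

```bash
python3 - <<'E'
from h import *
s=get_image("side")
st=env.read_state();print(st["time"],st["position"],st["ft_force"],st["opening"])
crop(s,240,140,90,75,8,"pics/s17.png") 
E
```

```text
23.075 [ 0.58822267 -0.06710995  0.22680252] [-3.82555737  1.51862543  0.56287395] 0.01685230185989365
```

View pics/s17.png

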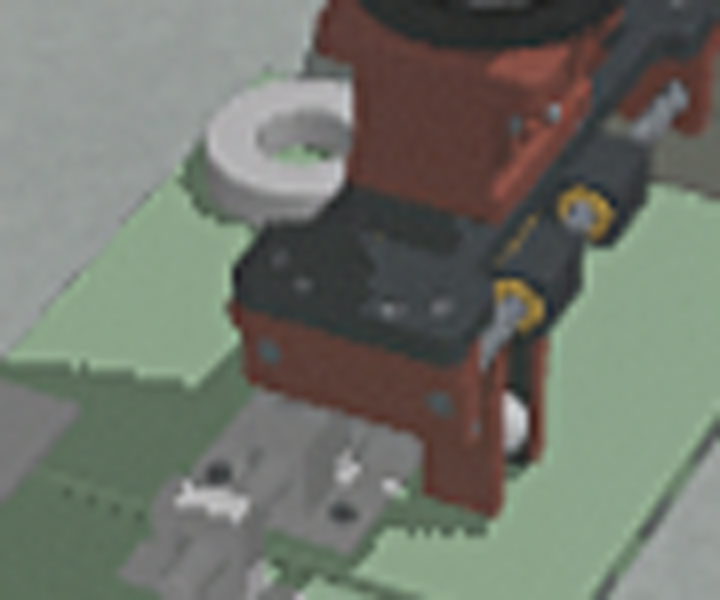

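Emit:
{"op": "jog_arm", "data": {"moves": [{"tx":0,"ty":0,"tz":0,"rx":0,"ry":0,"rz":0,"jaw":-0.2},{"tx":0,"ty":0,"tz":0,"rx":0,"ry":0,"rz":0,"jaw":-0.2},{"tx":0,"ty":0,"tz":0,"rx":0,"ry":0,"rz":0,"jaw":-0.2},{"tx":0,"ty":0,"tz":0,"rx":0,"ry":0,"rz":0,"jaw":-0.2},{"tx":-0.001,"ty":0,"tz":0.03,"rx":0,"ry":0,"rz":0,"jaw":-0.2},{"tx":-0.001,"ty":0,"tz":0.08,"rx":0,"ry":0,"rz":0,"jaw":-0.2},{"tx":-0.06,"ty":-0.02,"tz":0.12,"rx":0,"ry":0,"rz":0,"jaw":-0.2},{"tx":-0.12,"ty":-0.04,"tz":0.12,"rx":0,"ry":0,"rz":0,"jaw":-0.2},{"tx":-0.12,"ty":-0.08,"tz":0.12,"rx":0,"ry":0,"rz":0,"jaw":-0.2},{"tx":-0.12,"ty":-0.12,"tz":0.12,"rx":0,"ry":0,"rz":0,"jaw":-0.2},{"tx":-0.12,"ty":-0.12,"tz":0.12,"rx":0,"ry":0,"rz":0,"jaw":-0.2}]}}

```text
time: 24.45
position: [0.4687, -0.1895, 0.3476]
tcp_rot: [179.9, -0.1, -2.4]
ft_force: [0.1, 0.6, 1.0]
opening: 0.0526
```

```bash
python3 - <<'E'
from h import *
s=get_image("side");t=get_image("top")
st=env.read_state();print(st["time"],st["position"],st["ft_force"],st["opening"])
crop(s,220,140,150,120,5,"pics/s18.png") 
crop(t,200,140,200,150,4,"pics/t18.png") 
ex=np.array([.9993,-.038,0]);ey=np.array([.038,.9993,0]);O=np.array([.546,-.017,0])
for th in(1.1,1.2,1.3,1.4):
    X=O+ex*(.095-.055*np.sin(th))+ey*-.05+np.array([0,0,.053+.055*np.cos(th)])
    print(th,(proj(s,X)-[220,140])*5,(proj(t,X)-[200,140])*4)
E
```

```text
24.55 [ 0.46840334 -0.1871609   0.34709112] [0.07551547 0.58121406 0.96759405] 0.052785269116190574
1.1 [397.10179533 232.38992082] [505.28458659 309.82472697]
1.2 [401.50450088 242.48547093] [503.91386654 315.3323376 ]
1.3 [404.84996621 252.56864274] [502.50916584 319.73802076]
1.4 [407.10976622 262.53181576] [501.08631096 323.01433226]
```

View pics/s18.png

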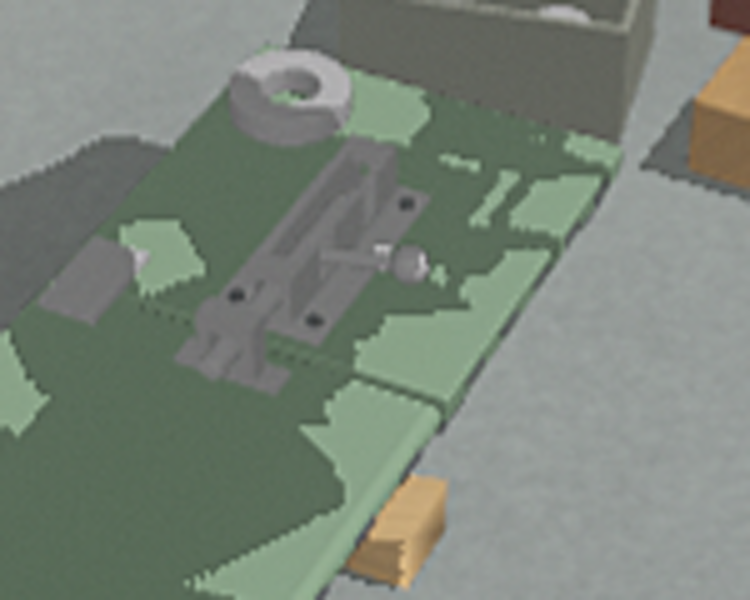

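View pics/t18.png

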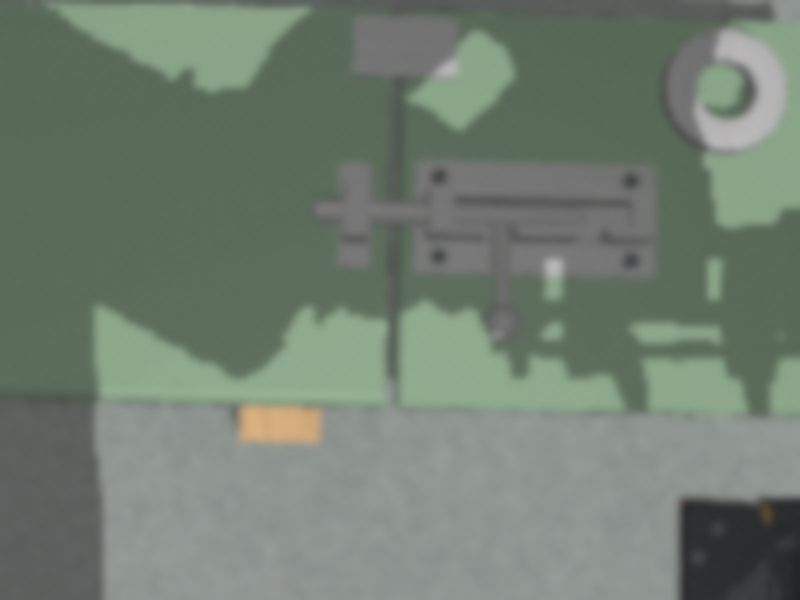

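```bash
python3 - <<'E'
from cell import env
print(env.hand_in(), env.read_state()["time"])
E
```

```text
the job is handed in; nothing more can be done
the job is handed in; nothing more can be done
```

The job is done and was handed in at about 24.5 s of the 72 s. The hand-in gives no verdict, so what follows rests on my own force readings and pictures.

- **Wedge:** I gripped it, squared it to the board and slid its thin end under the leaf. I then pushed its heel with closed fingers until the leaf met its stop. The push rose from about 9 N to 15 N with almost no further movement. After I backed off, the leaf stayed level and the wedge stayed jammed.
- **Bolt and handle:** I gripped the knob and swung it upright along its arc. I slid the bolt across until it hit its end stop, at about 45 mm of travel and 8 N. I then laid the handle down in the locking notch and let go.

**Last checks:**
- **Bolt:** The final pictures show it through the keeper.
- **Handle:** The knob lies within a pixel of where I calculated it should be at 1.4 rad.
- **Wedge:** It had not moved since it was jammed.
- **Bystanders:** The bearing, bin and carton look unmoved.
- **Arm:** It was clear of everything, with a wrist force of about 1 N.

**What did not match or was not checked:**
- My first two move calls were refused because the rows were missing fields. Nothing moved.
- The heel stands about 18 mm out from the front edge by my measurement, not the nominal 25 mm. That is still within limits.
- I could not measure the leaf's angle or the force between wedge and leaf directly. I judged them from the push force and the pictures.

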